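# Fit the short former on the bending board

### The arm

A 6-joint arm with a two-finger parallel gripper is mounted at the origin on the work surface; the furniture and walls round the work are solid. World frame = base frame: x ahead of the robot, y to its left, z up, the work surface at z = 0. Lengths are in m, angles in rad, forces in N, time in s.
With the tool pointing down it reaches from about 0.35 to 0.975 m from the base axis. Payload 4.9 kg.
Tool frame: the origin (TCP) lies midway between the tips of the shut fingers; the grasp point (between the pads) lies 19 mm behind it; z points along the fingers, y is the direction in which the jaws open and shut (so a half turn about z gives the same grasp; the last joint's range is limited). The gripper opens to 85 mm and grips with 20 to 120 N. Pads are 22 mm wide; open, the fingers measure 114 mm over their backs; the gripper's body (76 mm by 85 mm) begins 54 mm behind the grasp point. The pads swing forward as they close: fully open they stand 13 mm farther back than shut.
Start: joints at [-1.297, 0.053, 1.613, -0, 1.476, -0.119], TCP at [0.239, -0.577, 0.231] pointing down, gripper open.
Joint ranges: [-3.01, 3.01], [-1.01, 2.22], [0.06, 2.58], [-1.02, 4.17], [0.09, 2.62], [-3.14, 3.14]. Speed limits (rad/s): [2.57, 2.57, 3.14, 3.14, 3.14, 3.14].

### API

Orientations are given as a unit quaternion [w, x, y, z].
In Python, from plant import state, grab_frame, camera_params, job_done, boxes_of gives the robot as it stands.
- The arm moves only by the tool step_arm, never from a script. Its argument "steps" is a list of rows, each a list of 4 numbers: the shift along the tool's x, y, z in mm, then the turn about the tool's z in degrees. A call has 1 to 8 rows; each row shifts and turns the pose as measured when the row begins, along the tool's axes as they then stand; what a row does not reach is not made up. A row lasts 1/10 s, in which the tool goes at most 50 mm and 8.59 degrees, less where a joint would pass 70% of its speed; a pose out of reach is approached as far as the arm can. A call is refused whole if a number of a shift passes 50 or a number of a turn 8.59, either way. A call with a gripper value outside its range is refused whole. "claw" is the opening in per cent of the stroke, from 0 (shut) to 100 (fully open), set as the call begins (left out, the last holds). The fingers move at their own pace and stop on an object; the grip force is fixed at half the most. Time passes only in rows, so rows that do not move let the fingers close. It gives the time, the measured TCP pose, the force and the opening at its end, in the units of the state.
- state(): the state, without advancing time (a new reading comes with each control period).
- grab_frame(name): name is "scene" or "top" or "wrist"; returns (picture, depth): 400x640x3 uint8, red, green, blue; 400x640 float32, m along the optical axis (not along the pixel's ray), 0 where there is no reading.
- camera_params(name): a dict with "mtx" (3x3 intrinsics, pixels), "k1" (the pictures are not rectified: a ray, as slopes to the right and down, at radius r is drawn at 1 + k1 r^2 times it, then the intrinsics apply), "extrinsics" (4x4, takes a point from camera to world coordinates); the wrist camera has in their place "T_tool_cam" (4x4, takes a point from camera to tool coordinates, whose origin is the TCP and whose axes are the flange's). Camera axes: x right, y down, z forward; pixel columns grow to the right and rows downward; lengths in m; the calibration is good to about 2 mm. A picture is of the moment at which its call begins: read the wrist's pose just before it. camera_params takes no time and is no camera call.
- job_done(): hands the job in, once; it reports no verdict.
Trained networks look in the newest picture that a camera, given by its name, has taken for a name from the list of things; names that differ only in an ending like _2 or _b are one class to them, and where a whole thing is asked for, a point or a joint stands for the part that bears it (a point fixed in the world has none). Each returns a list of dicts, best first, with "p" (0 to 1); they miss things now and then, are a little off and sometimes report something else, mostly with a low value. They report only what shows in the picture. A call takes as long as a camera call. They do not tell look-alikes from the thing itself.
- boxes_of(camera, label): "box" ([left, top, width, height] in pixels, round what is visible of it).
The state is a dict: "time": time; "joint_pos": joint angles; "joint_vel": joint speeds; "joint_efforts": joint torques, N m; "tool_pos": TCP position; "tool_rot": TCP orientation; "contact_force": force on the tool from outside, world axes, zero at the start; "ft_torque": the same for the moment, N m; "gripper_width": opening from 0.0 (shut) to 1.0 (fully open).
Only numpy, scipy, OpenCV 4.12 (cv2) and the standard library are available. Lean on these libraries where they do the work, as an engineer would, in place of code of your own. Each camera call takes 0.05 s, during which the arm holds its last target. There are 200 camera calls.

### The job

Set up the bending board for a tight curve: take the shortest of the three grey pipe formers and slip it over the board's thick steel spigot (not the slim stop pin), so that it stands upright with its lower end flat on the board. Lower it down onto the board before letting go rather than dropping it, and leave the other two formers standing where they are.

Things in the scene. Friction and masses are not known exactly. Their poses are not given: they have to be found in the camera images.
- short_former_centre (a point): Centre (on the axis, half-way up) of the shortest former: a loose, hollow grey plastic pipe cut-off standing on end on the table, outside diameter 47 mm, height 91 mm, open at both ends, bore about 38 mm, about 0.1 kg. z runs along the pipe's axis, up at the start. It can be gripped across its outside from above.
- spigot_foot (a point): Foot of the thick spigot, on its axis at the board's top (15 mm above the table); z up. The spigot is a fixed upright steel post, 24 mm diameter, 58 mm high, its top 15 mm tapering to 10 mm diameter. The board is plywood, 180 x 110 x 15 mm, screwed flat to the table, long side along this point's x, its centre 45 mm along +x. The slim stop pin (10 mm diameter, 32 mm high) stands 90 mm along +x.
- wide_former_centre (a point): Centre (half-way up) of the wide former, a bystander: loose grey pipe standing on end, 65 mm diameter, 140 mm high; z along its axis. To be left standing where it is.
- slim_former_centre (a point): Centre (half-way up) of the slim former, a bystander: loose dark grey pipe standing on end, 32 mm diameter, 150 mm high; z along its axis. To be left standing where it is.
There are look-alikes about, which are no part of the job. Leave any purple look-alike of the part that bears short_former_centre alone.

How it is judged:
By the outcome, as a careful person would: the job done as asked, in the order asked, and still so for the second after the job is handed in, with the robot touching nothing.
It also fails if it takes over 40 s, if anything falls off the work surface, if the arm or the gripper's body presses on something with over 40 N, if the wrist force passes 120 N, or if a joint passes its speed limit or range.

## Working session

There is one attempt and no reset: what is moved stays moved. The work goes in short steps, Python scripts to look and compute and a tool call to move; the robot and the scene stay as the last step left them, time stands still between calls to the robot, and variables do not carry over. Pictures are saved under pics/ and viewed, about 8 in all and at most 12, crops included, and the job is handed in when it is done.

Besides the shell and the picture viewer there is one more tool, called after "Call:" by a JSON object that holds its "fn" and its "kwargs". step_arm: Moves the arm, as the interface text tells. Its arguments: {"type":"object","properties":{"steps":{"type":"array"},"claw":{"type":"number"}},"required":["steps"]}

```bash
mkdir -p pics
cat > h.py <<'E'
import numpy as np, cv2
from plant import *
from scipy.spatial.transform import Rotation as R
def tool():
    s=state(); T=np.eye(4); q=s["tool_rot"]
    T[:3,:3]=R.from_quat([q[1],q[2],q[3],q[0]]).as_matrix(); T[:3,3]=s["tool_pos"]; return T
def ext(name,T=None):
    c=camera_params(name)
    return np.array(c["extrinsics"]) if name!="wrist" else T@np.array(c["T_tool_cam"])
def cloud(name,d,T=None):
    c=camera_params(name);K=np.array(c["mtx"]);k=c["k1"]
    v,u=np.mgrid[:d.shape[0],:d.shape[1]]
    x=(u-K[0,2])/K[0,0];y=(v-K[1,2])/K[1,1]
    a,b=x.copy(),y.copy()
    for _ in range(8):
        f=1+k*(a*a+b*b);a,b=x/f,y/f
    P=np.stack([a*d,b*d,d],-1);E=ext(name,T)
    W=P@E[:3,:3].T+E[:3,3]; W[d<=0]=np.nan
    return W
def save(n,im): cv2.imwrite("pics/"+n,im[...,::-1])
E
python3 - <<'E'
from h import *
ims=[]
for n in("scene","top"):
    im,d=grab_frame(n);np.savez(n+".npz",im=im,d=d);ims.append(im);W=cloud(n,d)
    for l in("short_former_centre","spigot_foot","wide_former_centre","slim_former_centre"):
        for b in boxes_of(n,l)[:4]:
            x,y,w,h=map(int,b["box"]);r=W[y:y+h,x:x+w].reshape(-1,3);r=r[~np.isnan(r[:,0])]
            zt=np.percentile(r[:,2],97);t=r[r[:,2]>zt-.012] if len(r) else r
            print(n,l,round(b["p"],2),[x,y,w,h],"top",zt.round(3),"rng mid",((t.min(0)+t.max(0))/2).round(3), "ext",np.ptp(t,axis=0).round(3))
save("a.png",ims[0]);save("b.png",ims[1]);print(state())
E
```

```text
scene short_former_centre 0.77 [361, 180, 17, 39] top 0.091 rng mid [ 0.478 -0.112  0.086] ext [0.066 0.15  0.014]
scene short_former_centre 0.72 [350, 205, 24, 43] top 0.091 rng mid [ 0.468 -0.059  0.086] ext [0.046 0.05  0.015]
scene spigot_foot 0.88 [252, 265, 107, 91] top 0.033 rng mid [0.494 0.173 0.048] ext [0.102 0.038 0.053]
scene wide_former_centre 0.95 [288, 151, 22, 62] top 0.139 rng mid [ 0.656 -0.121  0.134] ext [0.062 0.069 0.014]
scene slim_former_centre 0.57 [371, 132, 16, 50] top 0.149 rng mid [ 0.511 -0.297  0.145] ext [0.031 0.034 0.014]
top short_former_centre 0.65 [311, 220, 13, 13] top 0.093 rng mid [ 0.479 -0.056  0.088] ext [0.024 0.029 0.013]
top short_former_centre 0.59 [354, 216, 20, 17] top 0.093 rng mid [ 0.487 -0.167  0.088] ext [0.039 0.046 0.014]
top spigot_foot 0.86 [204, 181, 58, 73] top 0.02 rng mid [0.504 0.164 0.042] ext [0.184 0.145 0.068]
top wide_former_centre 0.57 [333, 136, 30, 35] top 0.141 rng mid [ 0.656 -0.123  0.137] ext [0.063 0.063 0.016]
top slim_former_centre 0.71 [404, 206, 25, 18] top 0.151 rng mid [ 0.511 -0.297  0.147] ext [0.03  0.029 0.016]
{'time': 0.5, 'joint_pos': array([-1.29700508e+00,  5.27143617e-02,  1.61294641e+00, -1.47261857e-05,
        1.47599246e+00, -1.18980877e-01]), 'joint_vel': array([-0.00073964,  0.0004555 , -0.00094092,  0.00035441, -0.00195466,
        0.00074105]), 'joint_efforts': array([-6.55498989e-04, -3.93217456e+01, -3.70027828e+01, -1.50399624e-04,
        1.38251929e-03, -8.55522426e-07]), 'tool_pos': array([ 0.2392168 , -0.57736801,  0.2312669 ]), 'tool_rot': array([-2.96318248e-05,  9.80778018e-01,  1.95126824e-01, -9.65027039e-06]), 'contact_force': array([-0.21778178, -0.01070313, -0.28482347]), 'ft_torque': array([0.07416506, 0.01199343, 0.0016522 ]), 'gripper_width': 0.9942801278493133}
```

View pics/a.png

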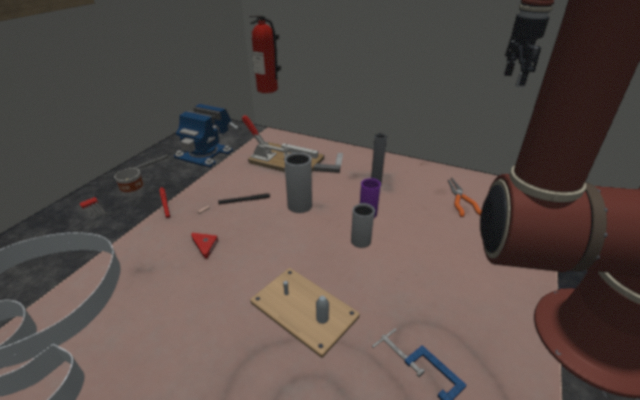

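View pics/b.png

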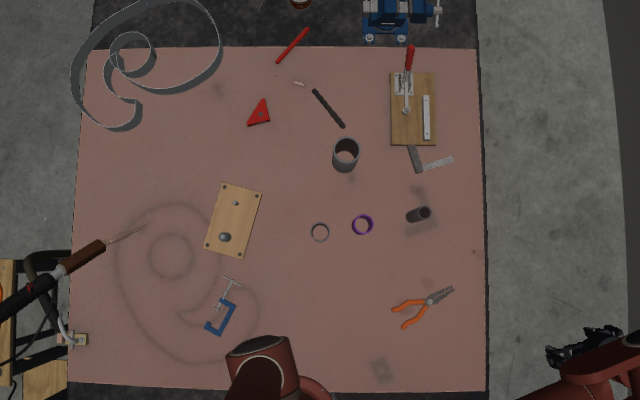

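The view shows two 91 mm candidates. One is grey, at scene (361,225) and top (320,232). The other is purple, at scene (370,197) and top (362,225). The grey one fits; purple is the look-alike. I'll measure both from the top view and check a crop.

Run:
```python
from h import *
from scipy.optimize import least_squares
def fit(p,r):
    s=least_squares(lambda c:np.hypot(p[:,0]-c[0],p[:,1]-c[1])-r,p.mean(0)[:2],loss="soft_l1",f_scale=.002);return s.x.round(4),len(p)
for n in("scene","top"):
    z=np.load(n+".npz");W=cloud(n,z["d"]);P=W.reshape(-1,3);P=P[~np.isnan(P[:,0])]
    near=lambda c,r,a,b:P[(np.hypot(P[:,0]-c[0],P[:,1]-c[1])<r)&(P[:,2]>a)&(P[:,2]<b)]
    t=near((.468,-.059),.05,.08,.1);print(n,"grey rim",((t.min(0)+t.max(0))/2).round(4),np.ptp(t,axis=0).round(3),fit(t,.0215))
    s=near((.5,.17),.12,.03,.09);print("posts z max",s[:,2].max().round(3))
    for k in(.035,.06):
        q=s[s[:,2]>k];print(k,q.mean(0).round(4),np.median(q,0).round(4),q.min(0).round(3),q.max(0).round(3))
    q=s[s[:,2]>.05];print("spigot mid",((q.min(0)+q.max(0))/2).round(4))
    q=s[(s[:,0]>q[:,0].max()+.03)];print("pin",q.mean(0).round(4) if len(q) else None)
    b=near((.5,.17),.14,.008,.022);c,wh,a=cv2.minAreaRect((b[:,:2]*1000).astype(np.float32));print("board",c,wh,a)
im=np.load("top.npz")["im"];save("c.png",cv2.resize(im[170:270,190:440],None,fx=3,fy=3,interpolation=cv2.INTER_CUBIC))
```

```text
scene grey rim [ 0.4681 -0.059   0.0869] [0.046 0.05  0.014] (array([ 0.4683, -0.0587]), 224)
posts z max 0.074
0.035 [0.4634 0.1815 0.0551] [0.4532 0.1849 0.0564] [0.443 0.154 0.035] [0.545 0.191 0.074]
0.06 [0.4532 0.1832 0.067 ] [0.4532 0.1835 0.0665] [0.445 0.173 0.06 ] [0.464 0.191 0.074]
spigot mid [0.4548 0.1821 0.0621]
pin [0.5399 0.1583 0.041 ]
board (498.15765380859375, 168.04800415039062) (110.82840728759766, 180.04432678222656) 75.17677307128906
top grey rim [ 0.4679 -0.0618  0.0884] [0.045 0.045 0.014] (array([ 0.4671, -0.0623]), 88)
posts z max 0.076
0.035 [0.4688 0.1708 0.0581] [0.4572 0.1719 0.0607] [0.445 0.149 0.035] [0.544 0.188 0.076]
0.06 [0.4548 0.1756 0.0671] [0.4548 0.1755 0.0677] [0.445 0.169 0.061] [0.465 0.184 0.076]
spigot mid [0.4551 0.1766 0.0646]
pin [0.5396 0.1532 0.0454]
board (505.7629699707031, 152.0758056640625) (201.18785095214844, 226.76535034179688) 57.74927520751953
```

View pics/c.png

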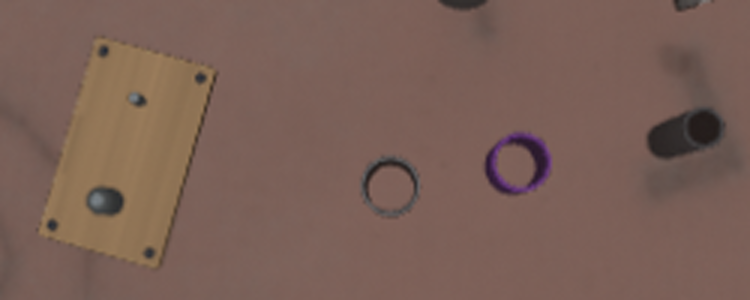

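The crop confirms it: grey short pipe at crop (390,187), purple look-alike at (518,163), thick spigot at (103,200), pin at (137,99). Grey is at about (0.468, -0.060) and the spigot at about (0.455, 0.180). Heading above the grey pipe.

Call:
{"fn": "step_arm", "kwargs": {"steps": [[34, -32, 0, 0], [34, -32, 0, 0], [34, -32, 0, 0], [34, -32, 0, 0], [34, -32, 0, 0], [34, -32, 0, 0], [34, -32, 0, 0], [34, -32, 0, 0]], "claw": 100}}

```text
time: 1.3
tool_pos: [0.3958, -0.2304, 0.2312]
tool_rot: [0.001, 0.982, 0.189, 0.001]
contact_force: [0.9, -0.1, -0.3]
gripper_width: 0.998
```

Call:
{"fn": "step_arm", "kwargs": {"steps": [[33, -33, 0, 0], [33, -33, 0, 0], [33, -33, 0, 0], [28, -28, 0, 0], [0, 0, 0, 0], [0, 0, 0, 0]]}}

```text
time: 1.9
tool_pos: [0.4696, -0.0529, 0.233]
tool_rot: [0.003, 0.981, 0.194, 0.004]
contact_force: [-1.1, -0.2, -0.2]
gripper_width: 0.998
```

```bash
cat > look.py <<'E'
from h import *
import sys
from scipy.optimize import least_squares
T=tool();im,d=grab_frame("wrist");save(sys.argv[1],im)
P=cloud("wrist",d,T);np.savez("w.npz",P=P,im=im)
cx,cy,r,a,b,rad=map(float,sys.argv[2:8])
P=P.reshape(-1,3);P=P[~np.isnan(P[:,0])]
t=P[(np.hypot(P[:,0]-cx,P[:,1]-cy)<r)&(P[:,2]>a)&(P[:,2]<b)]
print(len(t),t.min(0).round(4),t.max(0).round(4))
s=least_squares(lambda c:np.hypot(t[:,0]-c[0],t[:,1]-c[1])-rad,t.mean(0)[:2],loss="soft_l1",f_scale=.001).x
print("fit",s.round(4),"ztop",np.percentile(t[:,2],98).round(4),"tcp",T[:3,3].round(4))
print("delta tool mm",(T[:3,:3].T@(np.r_[s,T[2,3]]-T[:3,3])*1000).round(1),"yaw x",T[:3,0].round(3),"z",T[:3,2].round(4))
E
python3 look.py d.png .468 -.06 .05 .082 .1 .0215
```

```text
790 [ 0.4449 -0.0842  0.0821] [ 0.4924 -0.0369  0.0936]
fit [ 0.4694 -0.0602] ztop 0.0932 tcp [ 0.4696 -0.0529  0.233 ]
delta tool mm [-3.   6.7  0. ] yaw x [0.925 0.38  0.007] z [ 0.0088 -0.0037 -1.    ]
```

View pics/d.png

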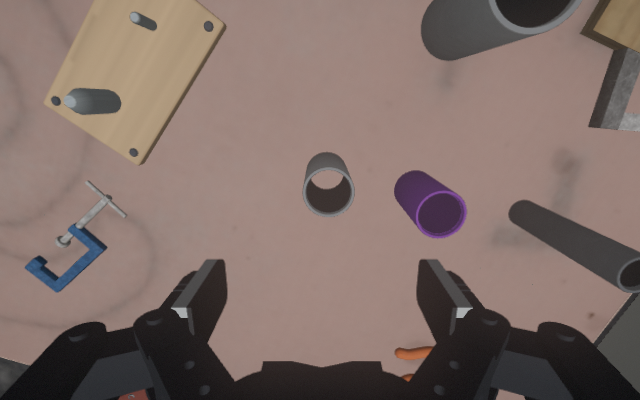

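Directly below: grey former at (328,190), upright, clear of the purple one at (440,213), fingers either side. Correct and descend.

Call:
{"fn": "step_arm", "kwargs": {"steps": [[-4, 6, 30, 0], [0, 0, 40, 0], [0, 0, 30, 0], [0, 0, 0, 0]]}}

```text
time: 2.35
tool_pos: [0.4697, -0.0662, 0.133]
tool_rot: [0.005, 0.982, 0.189, 0.007]
contact_force: [-1.7, -0.3, -0.2]
gripper_width: 1.003
```

```bash
python3 look.py e.png .468 -.06 .035 .082 .1 .0215
```

```text
1893 [ 0.4448 -0.0843  0.082 ] [ 0.4924 -0.037   0.0941]
fit [ 0.4694 -0.0602] ztop 0.0931 tcp [ 0.4697 -0.0662  0.133 ]
delta tool mm [ 2.  -5.6 -0. ] yaw x [0.928 0.372 0.011] z [ 0.0147 -0.0063 -0.9999]
```

Call:
{"fn": "step_arm", "kwargs": {"steps": [[1, -6, 0, 0], [0, 0, 0, 0], [0, 0, 15, 0], [0, 0, 0, 0]]}}

```text
time: 2.8
tool_pos: [0.4735, -0.0628, 0.1262]
tool_rot: [0.008, 0.982, 0.188, 0.013]
contact_force: [-0.1, -0.6, -0.5]
gripper_width: 1.001
```

Run:
```python
from h import *
for i in range(4):
    T=tool();s=state();print(s["time"],T[:3,3].round(4),T[:3,2].round(4),T[:3,0].round(3),s["joint_vel"].round(3));grab_frame("wrist")
```

```text
2.8 [ 0.4735 -0.0628  0.1262] [ 0.0285 -0.0107 -0.9995] [0.929 0.37  0.023] [ 0.003 -0.032 -0.058  0.     0.004 -0.   ]
2.85 [ 0.4745 -0.0631  0.1277] [ 0.031  -0.0114 -0.9995] [0.929 0.37  0.025] [ 0.001 -0.008 -0.02   0.001  0.005  0.001]
2.9 [ 0.4747 -0.0631  0.1281] [ 0.0314 -0.0115 -0.9994] [0.929 0.37  0.025] [-0.    -0.003 -0.004  0.     0.003  0.001]
2.95 [ 0.4747 -0.0631  0.1281] [ 0.0314 -0.0115 -0.9994] [0.929 0.37  0.025] [-0.    -0.001  0.     0.003 -0.001  0.001]
```

The arm drifts upward and tilts a little with every row. I'll measure that drift before relying on it.

```bash
cat > st.py <<'E'
from h import *
grab_frame("wrist");grab_frame("wrist");T=tool();s=state()
print(round(s["time"],2),"tcp",T[:3,3].round(4),"z",T[:3,2].round(4),"x",T[:3,0].round(3),"q",s["joint_pos"].round(4),"F",s["contact_force"].round(1),"g",round(s["gripper_width"],3))
E
python3 st.py
```

```text
3.1 tcp [ 0.4745 -0.0631  0.1279] z [ 0.031  -0.0114 -0.9995] x [0.929 0.37  0.025] q [-0.2866 -0.2442  2.0665 -0.0022  1.2863  0.9064] F [-0.   0.5 -0.3] g 1.002
```

Call:
{"fn": "step_arm", "kwargs": {"steps": [[0, 0, 0, 0]]}}

```text
time: 3.2
tool_pos: [0.4746, -0.0631, 0.128]
tool_rot: [0.009, 0.982, 0.188, 0.014]
contact_force: [0.1, -0.3, -0.1]
gripper_width: 1.003
```

```bash
python3 st.py
```

```text
3.3 tcp [ 0.4746 -0.0631  0.1281] z [ 0.0312 -0.0114 -0.9994] x [0.929 0.37  0.025] q [-0.2865 -0.2442  2.0663 -0.0022  1.2863  0.9063] F [-0.1 -0.2  0.7] g 0.997
```

Call:
{"fn": "step_arm", "kwargs": {"steps": [[0, 0, -50, 0]]}}

```text
time: 3.4
tool_pos: [0.468, -0.0611, 0.1704]
tool_rot: [0.005, 0.982, 0.188, 0.007]
contact_force: [1.3, -0.2, 0.4]
gripper_width: 1.001
```

```bash
python3 st.py
```

```text
3.5 tcp [ 0.4764 -0.0635  0.1844] z [ 0.0417 -0.0145 -0.999 ] x [0.928 0.37  0.033] q [-0.2862 -0.3037  2.0168 -0.0022  1.3844  0.9063] F [0.7 0.3 0.4] g 1.003
```

Call:
{"fn": "step_arm", "kwargs": {"steps": [[0, 0, 50, 0]]}}

```text
time: 3.6
tool_pos: [0.4851, -0.0661, 0.1434]
tool_rot: [0.016, 0.982, 0.188, 0.028]
contact_force: [1.1, -0.4, 0.1]
gripper_width: 1.002
```

```bash
python3 st.py
```

```text
3.7 tcp [ 0.4756 -0.0634  0.13  ] z [ 0.034  -0.0123 -0.9993] x [0.929 0.37  0.027] q [-0.2865 -0.2458  2.0643 -0.0023  1.2871  0.9063] F [-1.9  0.9 -1.4] g 0.998
```

At rest nothing drifts. The tilt comes from chaining rows in mid-transient: chained up rows reduce it, chained down rows add to it. So I'll chain upward to level the tool, then descend one settled row at a time.

Call:
{"fn": "step_arm", "kwargs": {"steps": [[0, 0, -40, 0], [0, 0, -40, 0]]}}

```text
time: 3.9
tool_pos: [0.4678, -0.0609, 0.2037]
tool_rot: [0.005, 0.982, 0.188, 0.007]
contact_force: [0.9, -0.5, 0.0]
gripper_width: 0.997
```

```bash
python3 st.py
```

```text
4.0 tcp [ 0.4719 -0.0621  0.2106] z [ 0.0298 -0.011  -0.9995] x [0.929 0.37  0.024] q [-0.2861 -0.3272  1.9909 -0.0021  1.4462  0.9064] F [ 0.4 -0.7  0.7] g 1.004
```

Call:
{"fn": "step_arm", "kwargs": {"steps": [[0, 0, -45, 0], [0, 0, 45, 0]]}}

```text
time: 4.2
tool_pos: [0.4754, -0.063, 0.2187]
tool_rot: [0.011, 0.982, 0.188, 0.02]
contact_force: [2.8, -0.5, 0.9]
gripper_width: 1.002
```

```bash
python3 st.py
```

```text
4.3 tcp [ 0.464  -0.0598  0.1988] z [ 0.0073 -0.0044 -1.    ] x [0.929 0.37  0.005] q [-0.2861 -0.3232  2.0073 -0.0021  1.4493  0.9063] F [-1.8  0.1 -2.2] g 0.997
```

Nearly level now (0.5°). Descend in single settled rows.

Call:
{"fn": "step_arm", "kwargs": {"steps": [[4, 1, 45, 0]]}}

```text
time: 4.4
tool_pos: [0.4724, -0.0606, 0.1598]
tool_rot: [0.006, 0.982, 0.188, 0.008]
contact_force: [1.5, 0.2, 0.6]
gripper_width: 1.001
```

```bash
python3 st.py
```

```text
4.5 tcp [ 0.4642 -0.0581  0.1479] z [-5.e-03 -7.e-04 -1.e+00] x [ 0.929  0.37  -0.005] q [-0.2826 -0.2679  2.0505 -0.0021  1.3636  0.9099] F [ 0.1 -0.1 -1.6] g 0.997
```

Call:
{"fn": "step_arm", "kwargs": {"steps": [[0, 0, 40, 0]]}}

```text
time: 4.6
tool_pos: [0.4686, -0.0595, 0.1141]
tool_rot: [0.002, 0.982, 0.188, 0.003]
contact_force: [0.9, 0.0, 1.1]
gripper_width: 0.999
```

```bash
python3 st.py; python3 look.py f.png .468 -.06 .035 .082 .1 .0215
```

```text
4.7 tcp [ 0.4606 -0.0572  0.1044] z [-0.0146  0.002  -0.9999] x [ 0.929  0.37  -0.013] q [-0.2828 -0.219   2.0875 -0.0022  1.2876  0.9099] F [-0.9  0.3 -0.9] g 1.001
2708 [ 0.4448 -0.0842  0.082 ] [ 0.4923 -0.0369  0.0944]
fit [ 0.4694 -0.06  ] ztop 0.093 tcp [ 0.4606 -0.0572  0.1044]
delta tool mm [ 7.1  5.9 -0.1] yaw x [ 0.929  0.37  -0.013] z [-0.0146  0.002  -0.9999]
```

Call:
{"fn": "step_arm", "kwargs": {"steps": [[7, 5, 0, 0]]}}

```text
time: 4.85
tool_pos: [0.472, -0.0601, 0.1095]
tool_rot: [-0.001, 0.982, 0.188, -0.004]
contact_force: [-0.5, -0.1, 0.3]
gripper_width: 1.002
```

```bash
python3 st.py
```

```text
4.95 tcp [ 0.4736 -0.0606  0.1103] z [-5.e-03 -7.e-04 -1.e+00] x [ 0.929  0.37  -0.005] q [-0.2821 -0.1982  2.0592 -0.0022  1.2852  0.9107] F [ 0.1 -0.1  0.2] g 1.002
```

Call:
{"fn": "step_arm", "kwargs": {"steps": [[0, 0, 25, 0], [0, 0, 20, 0]]}}

```text
time: 5.15
tool_pos: [0.4802, -0.0626, 0.0729]
tool_rot: [0.003, 0.982, 0.188, 0.004]
contact_force: [-0.1, 0.3, -0.4]
gripper_width: 0.999
```

```bash
python3 st.py
```

```text
5.25 tcp [ 0.4783 -0.0621  0.071 ] z [ 0.0045 -0.0036 -1.    ] x [0.929 0.37  0.003] q [-0.2822 -0.1383  2.0793 -0.0023  1.1953  0.9106] F [-1.3 -0.5  0.7] g 1.005
```

Call:
{"fn": "step_arm", "kwargs": {"steps": [[-6, -4, 19, 0]]}}

```text
time: 5.35
tool_pos: [0.4753, -0.0618, 0.0563]
tool_rot: [0.004, 0.982, 0.188, 0.006]
contact_force: [0.8, -0.8, -0.3]
gripper_width: 1.005
```

```bash
python3 st.py
```

```text
5.45 tcp [ 0.4703 -0.0603  0.0516] z [ 0.002  -0.0028 -1.    ] x [0.929 0.37  0.001] q [-0.2835 -0.1274  2.1062 -0.0023  1.16    0.9095] F [-0.8 -0.6 -0.6] g 1.005
```

Centred within 1 mm and level. Close.

Call:
{"fn": "step_arm", "kwargs": {"steps": [[0, 0, 0, 0], [0, 0, 0, 0], [0, 0, 0, 0], [0, 0, 0, 0], [0, 0, 0, 0], [0, 0, 0, 0]], "claw": 0}}

```text
time: 6.05
tool_pos: [0.4743, -0.0614, 0.0576]
tool_rot: [0.003, 0.982, 0.188, 0.004]
contact_force: [-0.1, -0.1, -1.2]
gripper_width: 0.544
```

```bash
python3 st.py
```

```text
6.15 tcp [ 0.4741 -0.0613  0.0575] z [ 0.0095 -0.0049 -0.9999] x [0.929 0.37  0.007] q [-0.2833 -0.1322  2.0994 -0.0023  1.164   0.9096] F [-0.6  0.2 -1.4] g 0.541
```

Call:
{"fn": "step_arm", "kwargs": {"steps": [[0, 0, -45, 0], [0, 0, -45, 0]]}}

```text
time: 6.35
tool_pos: [0.4675, -0.0593, 0.1409]
tool_rot: [-0.001, 0.982, 0.188, -0.004]
contact_force: [1.8, 0.2, -0.4]
gripper_width: 0.544
```

```bash
python3 st.py
```

```text
6.45 tcp [ 0.4723 -0.0606  0.1475] z [ 0.0059 -0.0038 -1.    ] x [0.929 0.37  0.004] q [-0.2829 -0.2532  2.0393 -0.0021  1.3487  0.9096] F [ 1.1 -0.8 -1. ] g 0.541
```

Gripped at 46 mm width and lifted. Raise slightly, then go sideways to the spigot.

Call:
{"fn": "step_arm", "kwargs": {"steps": [[0, 0, -25, 0], [13, -40, 0, 0], [13, -40, 0, 0], [13, -40, 0, 0], [13, -40, 0, 0], [10, -30, 0, 0]]}}

```text
time: 7.05
tool_pos: [0.4599, 0.1414, 0.1707]
tool_rot: [0.003, 0.983, 0.183, 0.003]
contact_force: [0.2, -0.4, -0.8]
gripper_width: 0.539
```

```bash
python3 st.py;python3 look.py g.png .455 .18 .035 .06 .09 .008
python3 - <<'E'
from h import *
im,d=grab_frame("scene");W=cloud("scene",d);save("s1.png",cv2.resize(im[150:370,200:440],None,fx=3,fy=2.7))
T=tool();P=W.reshape(-1,3);P=P[~np.isnan(P[:,0])]
for z0 in np.arange(T[2,3]-.075,T[2,3]+.03,.01):
    t=P[(np.hypot(P[:,0]-T[0,3],P[:,1]-T[1,3])<.05)&(abs(P[:,2]-z0)<.005)]
    print(z0.round(3),len(t),t.mean(0).round(3) if len(t) else "")
E
```

```text
7.15 tcp [0.4596 0.1423 0.1703] z [ 0.0064 -0.0043 -1.    ] x [0.932 0.364 0.004] q [ 0.1486 -0.261   2.0063 -0.0053  1.3906  1.3482] F [ 0.2 -0.4 -0.8] g 0.545
581 [0.4435 0.1679 0.06  ] [0.4658 0.1899 0.0754]
fit [0.4548 0.1789] ztop 0.0747 tcp [0.4596 0.1423 0.1703]
delta tool mm [  8.9 -35.7  -0.2] yaw x [0.932 0.364 0.004] z [ 0.0064 -0.0043 -1.    ]
0.096 0 
0.106 0 
0.116 58 [0.45  0.159 0.118]
0.126 120 [0.448 0.158 0.126]
0.136 120 [0.449 0.158 0.136]
0.146 120 [0.448 0.158 0.146]
0.156 130 [0.449 0.158 0.156]
0.166 103 [0.447 0.156 0.165]
0.176 98 [0.446 0.156 0.176]
0.186 154 [0.446 0.156 0.186]
0.196 148 [0.445 0.155 0.196]
```

View pics/s1.png

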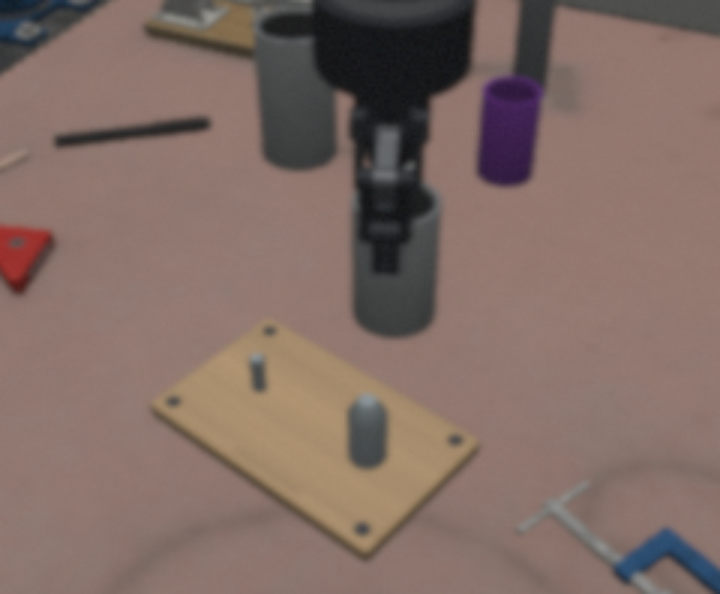

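View pics/g.png

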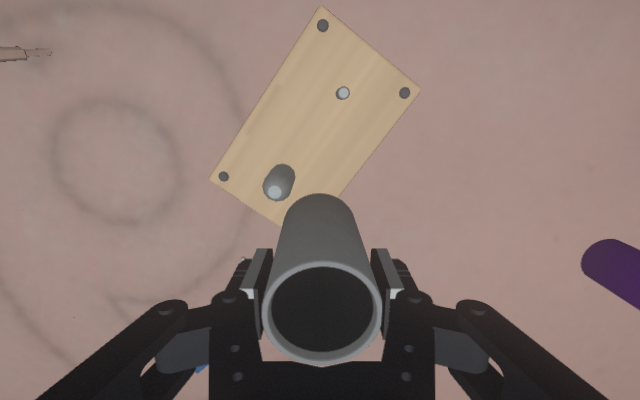

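The pipe hangs upright in the grip at (322,307) in the wrist view. The spigot is at (275,188), with its top about 36 mm away along −y. Next I measure where the pipe axis sits relative to the tool.

Run:
```python
from h import *
from scipy.optimize import least_squares
T=tool();z=np.load("w.npz");P=z["P"];im=z["im"]
for z0 in(.195,.2,.203,.206,.21): 
    Q=((P-T[:3,3])@T[:3,:3]).reshape(-1,3)
    m=(abs(P[...,2]-z0)<.002).reshape(-1)&(np.hypot(Q[:,0],Q[:,1])<.032); t=Q[m]
    # restrict to points not on pads
    t=t[abs(t[:,1])<.021]
    if len(t)>20: print(z0,len(t),t.min(0).round(4),t.max(0).round(4),least_squares(lambda c:np.hypot(t[:,0]-c[0],t[:,1]-c[1])-.0215,[0,0],loss="soft_l1",f_scale=.001).x.round(4))
# wall depth below: outer front surface at several heights
for z0 in np.arange(.12,.2,.015):
    m=(abs(P[...,2]-z0)<.003).reshape(-1)&(abs(Q[:,0])<.06)&(abs(Q[:,1])<.019);t=Q[m]
    if len(t)>20: print("outer",z0.round(3),least_squares(lambda c:np.hypot(t[:,0]-c[0],t[:,1]-c[1])-.0235,[0,0],loss="soft_l1",f_scale=.001).x.round(4),len(t))
```

```text
0.195 1065 [-0.0254 -0.0209 -0.0266] [ 0.0204  0.021  -0.0223] [-0.0019 -0.003 ]
0.2 1206 [-0.0254 -0.0209 -0.0316] [ 0.0205  0.0208 -0.0272] [-0.0019 -0.003 ]
0.203 1486 [-0.0264 -0.0209 -0.0346] [ 0.0205  0.0209 -0.0303] [-0.0021 -0.003 ]
0.206 2616 [-0.0279 -0.021  -0.0376] [ 0.0204  0.021  -0.0332] [-0.0029 -0.0025]
0.21 250 [-0.0243 -0.0194 -0.0412] [ 0.0201  0.021  -0.0373] [ 0.0004 -0.0003]
outer 0.12 [-0.0037 -0.0048] 138
outer 0.135 [-0.0023 -0.006 ] 290
outer 0.15 [-0.0012 -0.0056] 527
outer 0.165 [-0.0011 -0.0055] 745
outer 0.18 [-0.0014 -0.0053] 1035
outer 0.195 [-0.0014 -0.005 ] 1404
```

Call:
{"fn": "step_arm", "kwargs": {"steps": [[12, -34, 0, 0]]}}

```text
time: 7.35
tool_pos: [0.4597, 0.1729, 0.1699]
tool_rot: [0.005, 0.984, 0.181, 0.003]
contact_force: [0.8, 0.6, -0.5]
gripper_width: 0.543
```

```bash
python3 st.py
```

```text
7.45 tcp [0.4589 0.1765 0.1698] z [ 0.006  -0.0052 -1.    ] x [0.932 0.361 0.004] q [ 0.2193 -0.2313  1.9828 -0.0065  1.3854  1.4216] F [-0.5 -0.7 -2.3] g 0.543
```

Call:
{"fn": "step_arm", "kwargs": {"steps": [[2, -3, 20, 0]]}}

```text
time: 7.55
tool_pos: [0.4622, 0.1794, 0.1523]
tool_rot: [0.003, 0.983, 0.183, 0.005]
contact_force: [0.6, 0.9, -0.3]
gripper_width: 0.536
```

```bash
python3 st.py
```

```text
7.65 tcp [0.4582 0.1784 0.1469] z [ 6.0e-04 -6.9e-03 -1.0e+00] x [ 0.933  0.36  -0.002] q [ 0.2237 -0.2045  1.9999 -0.007   1.3471  1.4275] F [ 0.  -0.9 -0.7] g 0.545
```

Call:
{"fn": "step_arm", "kwargs": {"steps": [[2, -1, 20, 0]]}}

```text
time: 7.75
tool_pos: [0.462, 0.1791, 0.1295]
tool_rot: [0.004, 0.983, 0.183, 0.002]
contact_force: [0.7, 0.4, -1.5]
gripper_width: 0.54
```

```bash
python3 st.py; python3 look.py h.png .455 .18 .035 .06 .08 .008 | tail -3
```

```text
7.85 tcp [0.458  0.1783 0.1242] z [-0.0052 -0.0086 -0.9999] x [ 0.933  0.359 -0.008] q [ 0.2239 -0.1758  2.0152 -0.0075  1.3092  1.4295] F [-1.1 -0.2 -1.8] g 0.542
290 [0.4527 0.1616 0.0682] [0.4769 0.2018 0.0799]
fit [0.4686 0.1842] ztop 0.0798 tcp [0.458  0.1783 0.1242]
delta tool mm [12.1 -1.7 -0.1] yaw x [ 0.933  0.359 -0.008] z [-0.0052 -0.0086 -0.9999]
```

View pics/h.png

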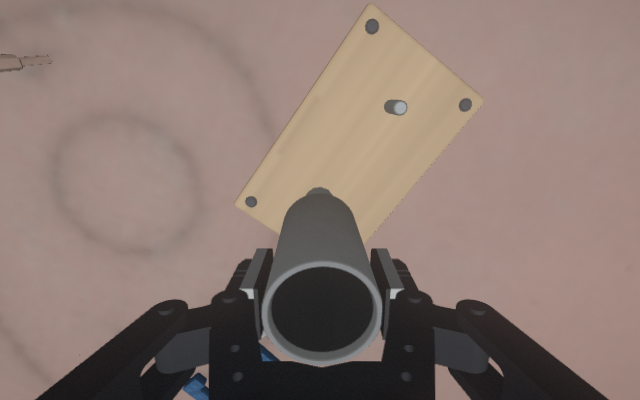

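The pipe is now just over the spigot: its foot shows directly behind the pipe at (320,190), and there is no contact force. Continuing down.

Call:
{"fn": "step_arm", "kwargs": {"steps": [[2, -1, 20, 0]]}}

```text
time: 8.0
tool_pos: [0.4631, 0.1799, 0.1095]
tool_rot: [0.004, 0.983, 0.182, 0.001]
contact_force: [0.2, 0.3, -0.4]
gripper_width: 0.542
```

```bash
python3 st.py
```

```text
8.1 tcp [0.4591 0.1792 0.1044] z [-0.0065 -0.009  -0.9999] x [ 0.934  0.358 -0.009] q [ 0.2252 -0.147   2.0255 -0.0077  1.2715  1.4318] F [-0.7 -0.2 -1.4] g 0.537
```

Call:
{"fn": "step_arm", "kwargs": {"steps": [[2, -1, 14, 0]]}}

```text
time: 8.2
tool_pos: [0.4626, 0.1807, 0.093]
tool_rot: [0.004, 0.983, 0.182, -0.001]
contact_force: [0.6, 0.7, 0.0]
gripper_width: 0.541
```

```bash
python3 st.py
python3 - <<'E'
from h import *
im,d=grab_frame("scene");W=cloud("scene",d);np.savez("s2.npz",im=im,d=d);save("s2.png",cv2.resize(im[200:360,230:400],None,fx=4,fy=3.6,interpolation=cv2.INTER_CUBIC))
E
```

```text
8.3 tcp [0.4597 0.1803 0.0892] z [-0.009  -0.0096 -0.9999] x [ 0.934  0.358 -0.012] q [ 0.2271 -0.1226  2.0314 -0.0078  1.2437  1.4344] F [-0.6 -0.3 -1.6] g 0.539
```

View pics/s2.png

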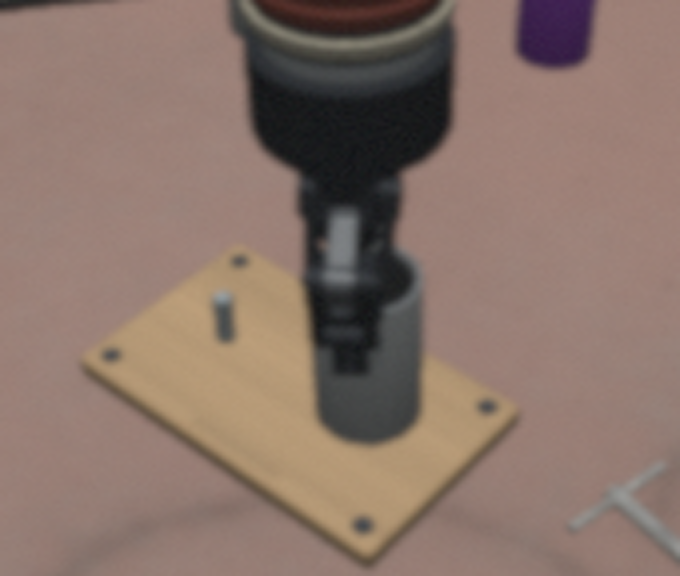

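The scene view shows the pipe over the spigot, which it hides completely, and a little above the board. The remaining ~16 mm goes down gently until the force shows contact.

Call:
{"fn": "step_arm", "kwargs": {"steps": [[0, 0, 9, 0]]}}

```text
time: 8.45
tool_pos: [0.4615, 0.1807, 0.0825]
tool_rot: [0.004, 0.983, 0.182, -0.003]
contact_force: [0.7, 0.2, -0.4]
gripper_width: 0.545
```

```bash
python3 st.py
```

```text
8.55 tcp [0.4592 0.1802 0.0798] z [-0.0099 -0.0099 -0.9999] x [ 0.934  0.358 -0.013] q [ 0.2272 -0.1101  2.0374 -0.0079  1.2262  1.4343] F [ 0.1  0.4 -1.6] g 0.543
```

Call:
{"fn": "step_arm", "kwargs": {"steps": [[1, 0, 4, 0]]}}

```text
time: 8.65
tool_pos: [0.4605, 0.1806, 0.0762]
tool_rot: [0.004, 0.983, 0.182, -0.005]
contact_force: [-0.5, -0.3, -1.5]
gripper_width: 0.544
```

```bash
python3 st.py
```

```text
8.75 tcp [0.4597 0.1804 0.0752] z [-0.0109 -0.0102 -0.9999] x [ 0.934  0.358 -0.014] q [ 0.2274 -0.1013  2.0379 -0.008   1.218   1.4346] F [-0.2 -0.  -0.4] g 0.54
```

Call:
{"fn": "step_arm", "kwargs": {"steps": [[0, 0, 2, 0]]}}

```text
time: 8.85
tool_pos: [0.46, 0.1805, 0.0735]
tool_rot: [0.004, 0.983, 0.182, -0.006]
contact_force: [-0.3, 1.2, -0.8]
gripper_width: 0.541
```

```bash
python3 st.py
```

```text
8.95 tcp [0.4596 0.1804 0.073 ] z [-0.0114 -0.0102 -0.9999] x [ 0.934  0.358 -0.014] q [ 0.2275 -0.0982  2.0392 -0.0079  1.2139  1.4346] F [ 0.3 -0.3 -0.9] g 0.543
```

Call:
{"fn": "step_arm", "kwargs": {"steps": [[0, 0, 2, 0]]}}

```text
time: 9.05
tool_pos: [0.4599, 0.1805, 0.0713]
tool_rot: [0.004, 0.983, 0.182, -0.006]
contact_force: [0.1, -0.2, -1.4]
gripper_width: 0.543
```

```bash
python3 st.py
```

```text
9.15 tcp [0.4598 0.1805 0.0712] z [-0.0107 -0.0101 -0.9999] x [ 0.934  0.358 -0.014] q [ 0.2274 -0.0955  2.04   -0.0079  1.2098  1.4346] F [ 0.8 -1.4 -1.7] g 0.539
```

Call:
{"fn": "step_arm", "kwargs": {"steps": [[0, 0, 2, 0]]}}

```text
time: 9.25
tool_pos: [0.4604, 0.1807, 0.071]
tool_rot: [0.004, 0.983, 0.182, -0.006]
contact_force: [-6.0, -0.7, 16.9]
gripper_width: 0.54
```

```bash
python3 st.py
```

```text
9.35 tcp [0.4603 0.1807 0.0711] z [-0.0107 -0.01   -0.9999] x [ 0.934  0.358 -0.014] q [ 0.2276 -0.094   2.0389 -0.0079  1.2094  1.4347] F [-4.7 -1.1  9.3] g 0.542
```

Call:
{"fn": "step_arm", "kwargs": {"steps": [[0, 0, 2, 0]]}}

```text
time: 9.45
tool_pos: [0.4606, 0.1808, 0.0711]
tool_rot: [0.004, 0.983, 0.182, -0.006]
contact_force: [-6.5, -1.5, 12.0]
gripper_width: 0.54
```

```bash
python3 st.py
```

```text
9.55 tcp [0.4605 0.1808 0.0711] z [-0.0113 -0.0103 -0.9999] x [ 0.933  0.358 -0.014] q [ 0.2277 -0.0929  2.0378 -0.008   1.21    1.4348] F [-5.7 -1.2 10.4] g 0.537
```

Contact at 10 N with TCP z = 0.071, the expected seated height. Release.

Call:
{"fn": "step_arm", "kwargs": {"steps": [[0, 0, 0, 0], [0, 0, 0, 0], [0, 0, 0, 0], [0, 0, 0, 0]], "claw": 100}}

```text
time: 9.95
tool_pos: [0.4613, 0.181, 0.072]
tool_rot: [0.004, 0.983, 0.182, -0.005]
contact_force: [-0.1, -0.1, 0.6]
gripper_width: 1.001
```

```bash
python3 st.py;python3 look.py i.png .455 .18 .04 .09 .12 .0215
```

```text
10.05 tcp [0.4613 0.1809 0.0719] z [-0.0095 -0.0098 -0.9999] x [ 0.933  0.358 -0.012] q [ 0.2278 -0.0936  2.0369 -0.0079  1.2097  1.4348] F [-0.2  0.7  0.3] g 0.999
7369 [0.4321 0.1571 0.09  ] [0.4796 0.2045 0.1092]
fit [0.4567 0.1814] ztop 0.1078 tcp [0.4613 0.1809 0.0719]
delta tool mm [-4.1 -2.   0. ] yaw x [ 0.933  0.358 -0.012] z [-0.0095 -0.0098 -0.9999]
```

View pics/i.png

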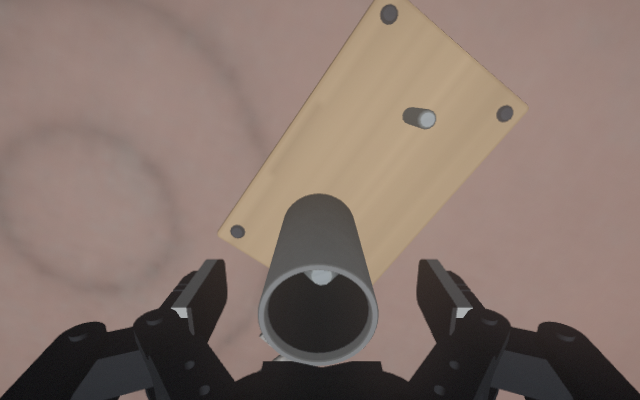

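Released and seated: rim at 0.1078 m (15 + 91 mm plus the usual 2 mm camera bias), spigot tip visible inside the bore at (320,276), fingers clear. Retreat straight up.

Call:
{"fn": "step_arm", "kwargs": {"steps": [[0, 0, -20, 0], [0, 0, -30, 0], [0, 0, -40, 0], [0, 0, -40, 0], [0, 0, -30, 0]]}}

```text
time: 10.6
tool_pos: [0.4583, 0.1814, 0.229]
tool_rot: [0.004, 0.983, 0.182, -0.014]
contact_force: [1.5, 0.4, 0.4]
gripper_width: 1.001
```

```bash
python3 st.py;python3 look.py j.png .455 .18 .04 .1 .12 .0215
python3 - <<'E'
from h import *
im,d=grab_frame("scene");save("s3.png",im)
W=cloud("scene",d).reshape(-1,3);W=W[~np.isnan(W[:,0])]
for n,c,h in(("wide",(.656,-.121),.14),("slim",(.511,-.297),.15),("purple",(.487,-.167),.091)):
    t=W[(np.hypot(W[:,0]-c[0],W[:,1]-c[1])<.045)&(abs(W[:,2]-h+.005)<.009)];print(n,((t.min(0)+t.max(0))/2).round(3),len(t))
E
```

```text
10.7 tcp [0.4608 0.182  0.2326] z [-0.0176 -0.0117 -0.9998] x [ 0.933  0.358 -0.021] q [ 0.23   -0.2509  1.8932 -0.0074  1.519   1.4348] F [0.4 0.5 0.2] g 0.997
804 [0.4321 0.1569 0.1001] [0.4793 0.2045 0.1092]
fit [0.4564 0.1811] ztop 0.1081 tcp [0.4608 0.182  0.2326]
delta tool mm [-4.4 -0.8  0.1] yaw x [ 0.933  0.358 -0.021] z [-0.0176 -0.0117 -0.9998]
wide [ 0.663 -0.111  0.134] 134
slim [ 0.511 -0.297  0.144] 115
purple [ 0.487 -0.163  0.085] 220
```

View pics/s3.png

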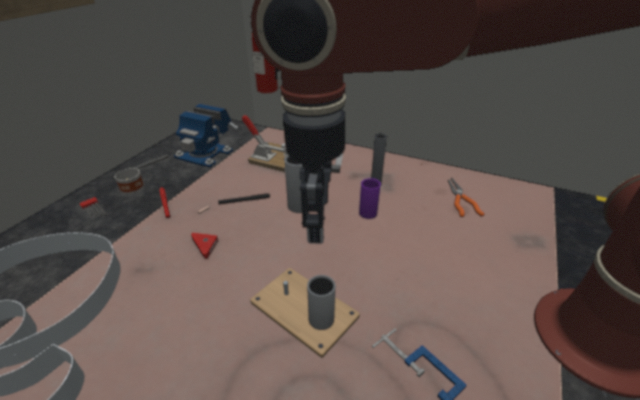

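The scene view shows the short former upright on the spigot at (321,303). The slim, wide and purple pipes are standing where they were; the wide one is partly hidden by the gripper. Handing in.

```bash
python3 -c "
from plant import *
print(job_done())"
```

```text
the job is handed in; nothing more can be done
None
```

I put the short grey former over the thick spigot, lowered it until it touched the board (about 10 N), then let go and backed the gripper straight up. I handed the job in at about 10.8 s.

**Former:** the last checks showed its rim at 0.108 m. The expected height is 0.106 m, and the wrist camera also read about 2 mm high before the pick. It stands upright with the spigot tip visible inside the bore, and the gripper is clear above it.

**Other pipes:** the slim former measured unmoved and the purple look-alike shifted at most 4 mm between readings, which fits measurement spread. The wide former's last reading came out about 12 mm off. The gripper was hiding part of it in that view and never went near it, so I put this down to the blocked view, but I did not measure it again.

**Arm behaviour:** chained moves tilted the tool by up to about 2.5°. I corrected this before the grasp and set the former down with the tool about 1° from vertical.

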